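Shut and latch the gate of a bench guard

ROBOT

A 6-joint arm with a two-finger parallel gripper is mounted at the origin on a cart in front of the work surface, level with it; the furniture and walls round the work are solid. World frame = base frame: x ahead of the robot, y to its left, z up, the work surface at z = 0. Lengths are in m, angles in rad, forces in N, time in s.
With the tool pointing down it reaches from about 0.3 to 0.85 m from the base axis. Payload 5.4 kg.
Tool frame: the origin (TCP) lies on the centre line of the jaws, within the pads' length; the fingertips stand 17 mm ahead of it and the grasp point (between the pads) lies 2 mm behind it; z points along the fingers, y is the direction in which the jaws open and shut (so a half turn about z gives the same grasp; the last joint's range is limited). The gripper opens to 85 mm and grips with 20 to 120 N. Pads are 22 mm wide; open, the fingers measure 114 mm over their backs; the gripper's body (76 mm by 85 mm) begins 54 mm behind the grasp point. The pads swing forward as they close: fully open they stand 13 mm farther back than shut.
Start: joints at [-1.496, 0.158, 1.597, -0, 1.386, -0.21], TCP at [0.162, -0.552, 0.221] pointing down, gripper open.
Joint ranges: [-2.91, 2.91], [-0.94, 2.29], [0.18, 2.7], [-1.29, 4.43], [0.17, 2.64], [-3, 3]. Speed limits (rad/s): [2.57, 2.57, 3.14, 3.14, 3.14, 3.14].

INTERFACE

Orientations are given as a rotation vector (axis times angle).
In Python, from plant import arm gives the robot as it stands. Calls block until the motion is done:
- arm.goto(position, orientation): joint-space move of the TCP to a pose.
- arm.movel(position, orientation=None, max_speed=0.15): straight line of the TCP; orientation=None keeps the orientation; max_speed is the mean speed in m/s.
- arm.move_joints(angles): joint-space move.
- arm.let_go() and arm.grasp(squeeze=None): open the fingers fully, or close them until they stop; squeeze is the grip in N (None keeps the last).
- arm.wait(seconds).
- arm.inverse_kinematics(position, orientation): joint angles nearest the present ones, or None.
- arm.state(): the state.
- arm.read_camera(name): name is "scene" or "top"; returns a dict with "frame" (400x640x3 uint8, red, green, blue), "z_map" (400x640 float32, m along the optical axis (not along the pixel's ray), 0 where there is no reading), "intrinsics" (3x3 intrinsics, pixels), "R" (3x3) and "t" (3): a world point X has camera coordinates R X + t. Camera axes: x right, y down, z forward; pixel columns grow to the right and rows downward; lengths in m; the calibration is good to about 2 mm. A picture is of the moment at which its call begins.
A pose or a line that the arm cannot do raises arm.PlanningError and nothing moves.
- arm.hand_in(): hands the job in, once; it reports no verdict.
Trained networks look in a picture, given as the dict that the camera call returned (one of the last four; its "shot" number tells which), for a name from the list of things; names that differ only in an ending like _2 or _b are one class to them, and where a whole thing is asked for, a point or a joint stands for the part that bears it (a point fixed in the world has none). Each returns a list of dicts, best first, with "confidence" (0 to 1); they miss things now and then, are a little off and sometimes report something else, mostly with a low value. They report only what shows in the picture. A call takes as long as a camera call.
- arm.find_in(picture, label): "rect" ([left, top, width, height] in pixels, round what is visible of it).
- arm.pinpoint(picture, label): "centre" ([row, column] in pixels: a listed point, or the origin of a listed thing).
The state is a dict: "time_s": time; "joint_pos": joint angles; "joint_velocities": joint speeds; "tau": joint torques, N m; "position": TCP position; "ee_rot": TCP orientation; "ft_force": force on the tool from outside, world axes, zero at the start; "torque": the same for the moment, N m; "opening": finger opening in m.
Only numpy, scipy, OpenCV 4.12 (cv2) and the standard library are available. Lean on these libraries where they do the work, as an engineer would, in place of code of your own. Each camera call takes 0.05 s, during which the arm holds its last target.

TASK

Shut the gate of the clear bench guard round the flask and latch it: lift the latch bar by its thumb tab, swing the gate gently to until the lifted bar passes over the striker and meets the back of the catch, lower the bar behind the striker and let it drop fully into the catch. Never force the bar against the catch, and leave the flask and the other things as they are.

Things in the scene. Friction and masses are not known exactly. Their poses are not given: they have to be found in the camera images.
- guard: bench guard fixed to the worktop: clear panels in an aluminium frame on a grey base 270 x 300 x 8 mm; clear roof at z = 150 mm. Origin: on the worktop under the guard's middle; its x axis points from the gate to the back, y to the left. The gate closes its front (-x side), in the plane x = -100 mm. A post at the right front corner bears the dark steel catch
- gate_hinge (a point): point on the gate's upright hinge axis, at guard x = -100 mm, y = +125 mm, z = 190 mm; its axes are the guard's
- gate (a joint): opening angle of the gate, rad: 0 = in the guard's plane x = -100 mm; positive swings its right, free edge out towards the robot (clockwise from above). Stops at -0.08 and 0.9. Latched it reads -0.054 to +0.054 according to the catch's setting; with the bar before the striker 0.062 or more. Light friction; stays where left except against the buffer
- latch_bar (a joint): lift angle of the steel latch bar, rad: 0 = level, as on the notch floor; positive lifts its nose. Free, it falls by its weight (260 g) to the stop -0.06; upper stop 0.32. Its level pivot, square to the gate, is on top of the gate 135 mm from the hinge axis at z = 166 mm. It must read over about 0.11 to pass over the striker
- thumb_tab (a point): centre of the thumb tab, an upright steel plate 10 mm thick, 24 wide, 36 high on the latch bar, 60 mm from the pivot towards the nose and 26 mm above it. Bar level: 195 mm from the hinge axis, centre z = 192, top z = 210 mm. Site x: its thickness direction (square to the gate); y: along the bar to the hinge. Both faces are free to grip from above; the bar below is 8 mm thick
- latch_nose: the latch bar's nose: 8 mm thick, 16 mm high, 50 mm long plus rounded tip. Origin: its centre, 110 mm from the pivot along the bar (245 mm from the hinge axis); the catch takes it 115 mm from the pivot. Let go once it is lowered behind the striker (joint latch_bar under about 0.07), it sinks to the notch floor, damped, by its weight; pressing it down is not needed
- catch_middle (a point): notch floor of the catch at its MIDDLE setting, guard x = -100, y = -125, z = 158 mm; guard axes. Front to back: striker, notch 11 mm wide for the 8 mm bar, back wall 9 mm thick, 44 mm above the floor. The catch is clamped in slots: the true notch lies up to 12 mm nearer or farther in x and must be felt. The catch bends, and the job fails, if bar and catch press with over 20 N
- striker_side (a point): top of the striker at the catch's middle setting: a square steel step 18 mm thick in x, 22 mm wide, its top 12 mm above the notch floor. A bar raised over it, but by less than 40 mm, still meets the back wall; press it there lightly (3 to 8 N), then lower it into the notch just before the wall. A bar lowered too early lies on the striker
- buffer_face (a point): face of a sprung rubber buffer on the post side as it stands free; it meets the gate's back about 20 mm before the gate reaches the plane x = -100 mm, and gives way at 150 N/m, so it pushes the gate open again (about 1 to 5 N) unless the gate is held or latched
- flask_clear: clear glass conical flask, 70 mm wide and 110 mm high, standing loose inside the guard; origin at the centre of its underside; leave alone
- vial_1: capped glass vial 25 mm wide, 58 mm high, standing to the right of the guard; origin at the centre of its underside; leave alone
- vial_2: a second vial like it, beside it; leave alone
- amber_60: small brown plastic bottle with a black cap, 40 mm wide, 82 mm high, standing to the left, in front of the guard; origin at the centre of its underside; leave alone

How it is judged:
By the outcome, as a careful person would: the job done as asked, in the order asked, and still so for the second after the job is handed in, with the robot touching nothing.
It also fails if it takes over 58 s, if anything falls off the work surface, if the arm or the gripper's body presses on something with over 40 N, if the wrist force passes 120 N, or if a joint passes its speed limit or range.

## Working session

There is one attempt and no reset: what is moved stays moved. The work goes in short steps, each a Python script; the robot and the scene stay as the last script left them, time stands still between calls to the robot, and variables do not carry over. Pictures are saved under pics/ and viewed, and the job is handed in when it is done.

```bash
ls; mkdir -p pics
cat > h.py <<'E'
import numpy as np, cv2
from plant import arm
def save(p,n): cv2.imwrite('pics/'+n,cv2.cvtColor(p['frame'],cv2.COLOR_RGB2BGR))
def ray(p,rc):
    K,R,t=p['intrinsics'],np.array(p['R']),np.array(p['t'])
    d=R.T@np.linalg.solve(K,[rc[1],rc[0],1.0]); o=-R.T@t
    return o,d
def at_z(p,rc,z):
    o,d=ray(p,rc); return o+d*(z-o[2])/d[2]
def depth(p,rc):
    o,d=ray(p,rc); return o+d*p['z_map'][int(round(rc[0])),int(round(rc[1]))]
def proj(p,X):
    c=np.array(p['R'])@X+p['t']; u=p['intrinsics']@c; return u[1]/u[2],u[0]/u[2]
E
python3 - <<'E'
from h import *
print(arm.state())
for n in('scene','top'):
    p=arm.read_camera(n); save(p,n+'1.png'); np.savez('/tmp/'+n+'1.npz',**{k:p[k] for k in('frame','z_map','intrinsics','R','t')})
    print(n,(-np.array(p['R']).T@p['t']).round(3))
    for l in('guard','gate_hinge','thumb_tab','latch_nose','catch_middle','striker_side','buffer_face','flask_clear','vial_1','amber_60'):
        r=arm.pinpoint(p,l)
        for q in r[:2]: print(l,np.round(q['centre'],1),round(q['confidence'],2),depth(p,q['centre']).round(3))
E
```

```text
pics
{'time_s': 0.0, 'joint_pos': array([-1.49609571e+00,  1.59069167e-01,  1.59825575e+00,  7.78910680e-06,
        1.38619107e+00, -2.10113829e-01]), 'joint_velocities': array([ 5.69556849e-04,  1.22085749e-03, -1.49903177e-03, -7.15750225e-04,
        6.08545972e-04,  4.67721158e-05]), 'tau': array([ 6.83596209e-04, -3.95998943e+01, -3.31426370e+01, -1.82512135e-04,
        8.52247205e-03, -1.23807865e-05]), 'position': array([ 0.16148979, -0.55120417,  0.22029384]), 'ee_rot': array([-3.10789231e+00, -4.45600364e-01, -2.16262118e-04]), 'ft_force': array([ 0.17446101, -0.58811695, -0.21316524]), 'torque': array([-0.01010772,  0.01160705, -0.00196883]), 'opening': 0.08529314385928163}
scene [ 0.163 -0.323  0.956]
guard [228.9 341.1] 0.74 [0.643 0.212 0.007]
gate_hinge [173.2 271.4] 0.88 [ 0.288 -0.095  0.693]
thumb_tab [241.1 277.9] 0.62 [0.421 0.157 0.204]
latch_nose [265.8 280. ] 0.44 [0.402 0.127 0.164]
catch_middle [242.1 345.2] 0.58 [0.546 0.089 0.167]
striker_side [245.3 343. ] 0.87 [0.537 0.086 0.166]
buffer_face [248.  328.5] 0.83 [0.538 0.136 0.098]
flask_clear [218.6 335.7] 0.39 [0.58  0.162 0.149]
flask_clear [251.  328.9] 0.25 [0.536 0.132 0.093]
vial_1 [267.9 392.4] 0.68 [0.658 0.034 0.022]
vial_1 [252.2 412.9] 0.66 [0.735 0.039 0.014]
top [0.354 0.168 1.336]
guard [208.7 340.2] 0.81 [0.607 0.211 0.152]
thumb_tab [219.3 407.9] 0.68 [0.656 0.036 0.038]
thumb_tab [285.5 333.6] 0.58 [0.423 0.173 0.214]
latch_nose [301.7 347.6] 0.67 [0.401 0.132 0.166]
latch_nose [238.8 384. ] 0.21 [0.557 0.094 0.208]
catch_middle [243.2 384.9] 0.77 [0.557 0.086 0.159]
striker_side [252.3 383.6] 0.62 [0.534 0.084 0.168]
buffer_face [245.5 361.7] 0.89 [0.545 0.135 0.098]
vial_1 [191.6 407.7] 0.62 [0.733 0.055 0.024]
vial_1 [218.8 407.9] 0.39 [0.658 0.037 0.038]
amber_60 [239.  221.1] 0.82 [0.46  0.483 0.067]
```

Run:
```python
import numpy as np,cv2
for n,(a,b,c,d) in(('scene',(140,330,200,460)),('top',(150,340,200,440))):
    f=np.load('/tmp/'+n+'1.npz')['frame'][a:b,c:d]
    cv2.imwrite(f'pics/{n}1c.png',cv2.cvtColor(cv2.resize(f,None,fx=3,fy=3,interpolation=cv2.INTER_CUBIC),cv2.COLOR_RGB2BGR))
```

```text
(no output)
```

View pics/scene1c.png

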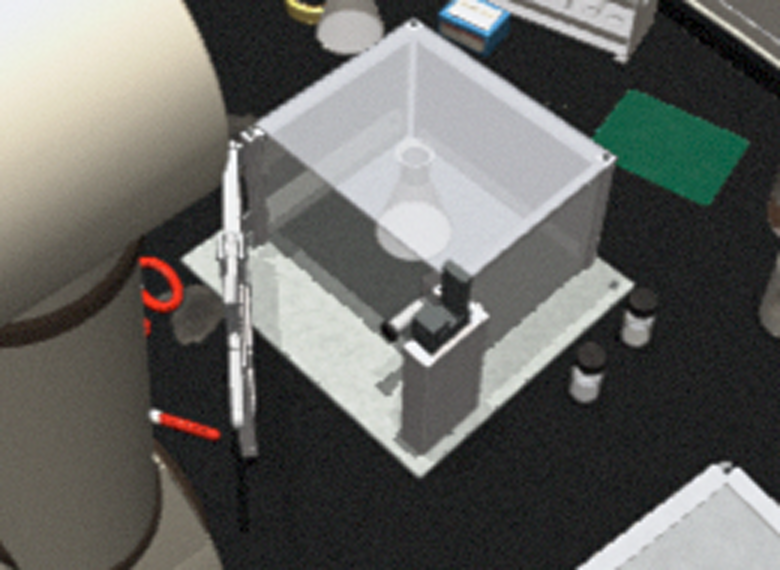

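View pics/top1c.png

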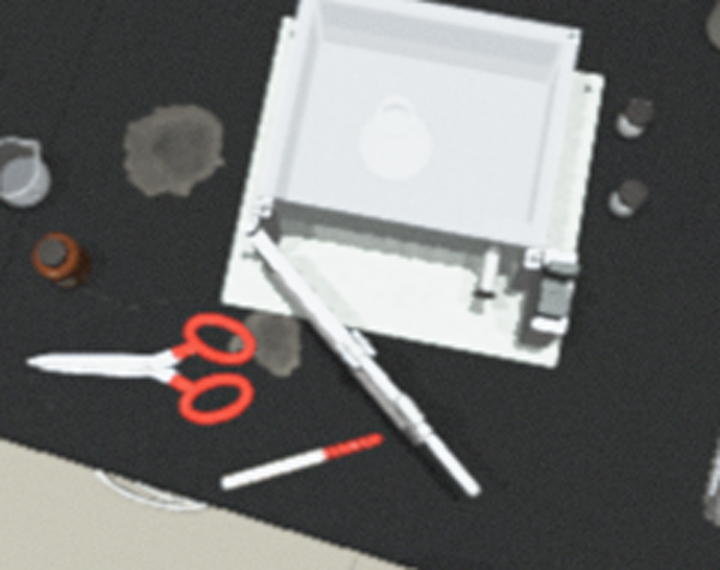

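View pics/scene1.png

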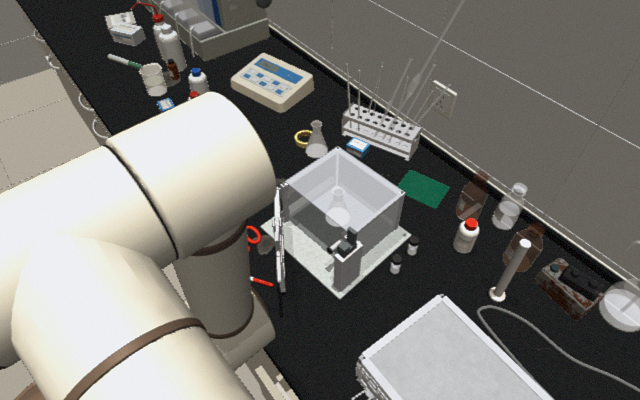

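The scene view shows the gate (edge-on, about 0.6–0.7 rad open) left of the post, and the tab near (278,241). In the top view the tab shows at (334,285), the nose at (348,302) and the catch at (385,243). Next I'll fit the guard pose.

```bash
cat > fit.py <<'E'
from h import *
from scipy.optimize import least_squares
def load(n):
    d=np.load(f'/tmp/{n}.npz'); return {k:d[k] for k in d}
top=load('top1'); sc=load('scene1')
# fraction corners of base in top crop (x/3+200, y/3+150)
cor=[(223,303),(557,365),(603,75),(285,15)]
C=[at_z(top,(y/3+150,x/3+200),0.008) for x,y in cor]
for c in C: print('base corner',c.round(4))
print('sides',[np.linalg.norm(C[i]-C[(i+1)%4]).round(4) for i in range(4)])
cs=[((420,476)),((634,285)),((181,260))]
for x,y in cs: print('scene corner',at_z(sc,(y/3+140,x/3+200),0.008).round(4))
print('catch',at_z(top,(243.2,384.9),.158).round(4),at_z(sc,(242.1,345.2),.158).round(4))
print('striker',at_z(top,(252.3,383.6),.170).round(4),at_z(sc,(245.3,343),.170).round(4))
print('hinge sc',at_z(sc,(173.2,271.4),.190).round(4),'top hinge (255,235):',at_z(top,(235/3+150,255/3+200),.17).round(4))
print('tab',at_z(top,(285.5,333.6),.189).round(4),at_z(sc,(241.1,277.9),.189).round(4))
print('nose',at_z(top,(301.7,347.6),.159).round(4),at_z(sc,(265.8,280),.159).round(4))
print('roof corners top', [at_z(top,(y/3+150,x/3+200),.150).round(4) for x,y in ((578,35),(302,2))])
E
python3 fit.py
```

```text
base corner [0.4763 0.3511 0.008 ]
base corner [0.5104 0.0532 0.008 ]
base corner [0.7783 0.0832 0.008 ]
base corner [0.7476 0.3809 0.008 ]
sides [np.float64(0.2998), np.float64(0.2695), np.float64(0.2993), np.float64(0.2729)]
scene corner [0.5093 0.0547 0.008 ]
scene corner [0.7748 0.0821 0.008 ]
scene corner [0.4771 0.3498 0.008 ]
catch [0.5568 0.0858 0.158 ] [0.5503 0.0935 0.158 ]
striker [0.5332 0.0838 0.17  ] [0.5354 0.0837 0.17  ]
hinge sc [0.5247 0.3399 0.19  ] top hinge (255,235): [0.5197 0.3217 0.17  ]
tab [0.4248 0.1733 0.189 ] [0.4256 0.1664 0.189 ]
nose [0.4008 0.1319 0.159 ] [0.4038 0.1305 0.159 ]
roof corners top [array([0.7601, 0.121 , 0.15  ]), array([0.7205, 0.3482, 0.15  ])]
```

```bash
cat > cloud.py <<'E'
from h import *
import sys
def cloud(p):
    v,u=np.mgrid[0:400,0:640]; K=p['intrinsics']; z=p['z_map']
    c=np.stack([(u-K[0,2])/K[0,0]*z,(v-K[1,2])/K[1,1]*z,z],-1)-np.array(p['t'])
    return c@np.array(p['R'])
if __name__=='__main__':
    d=np.load('/tmp/top1.npz'); p={k:d[k] for k in d}
    X=cloud(p)
    m=p['z_map']>0
    # orthographic height map, guard region, 1mm
    X=X[m]; F=p['frame'][m]
    s=(X[:,0]>.37)&(X[:,0]<.8)&(X[:,1]>.03)&(X[:,1]<.42)&(X[:,2]<.4)
    X=X[s];F=F[s]; o=np.argsort(X[:,2]); X=X[o];F=F[o]
    im=np.zeros((600,600,3),np.uint8)
    for x,f in zip(X,F):
        if x[2]>.12:
            h=(x[2]-.12)/.1
            col=cv2.applyColorMap(np.uint8([[min(255,max(0,h*255))]]),cv2.COLORMAP_JET)[0,0]
            r=int((.8-x[0])/.43*600); c=int((.42-x[1])/.43*600)
            cv2.rectangle(im,(c-1,r-1),(c+1,r+1),col.tolist(),-1)
    cv2.imwrite('pics/cloud.png',im)
    g=X[(X[:,2]>.15)&(X[:,0]<.53)&(X[:,1]>.1)]
    print(len(g), np.percentile(g[:,2],[5,50,95]))
    from numpy.linalg import svd
    for lo,hi in((.15,.185),(.19,.23)):
        q=g[(g[:,2]>lo)&(g[:,2]<hi)]; 
        if len(q)<8: print(len(q)); continue
        m=q[:,:2].mean(0); dd=svd(q[:,:2]-m)[2][0]; t=(q[:,:2]-m)@dd
        print(lo,len(q),m.round(4),'dir',dd.round(4),'ends',(m+dd*t.min()).round(4),(m+dd*t.max()).round(4))
    print('guard top', at_z(p,(208.7,340.2),0).round(4))
E
python3 cloud.py
```

```text
342 [0.1569716  0.17292068 0.21161802]
0.15 289 [0.4331 0.182 ] dir [-0.5348 -0.845 ] ends [0.5196 0.3186] [0.382  0.1012]
0.19 52 [0.4238 0.1672] dir [-0.5033 -0.8641] ends [0.4297 0.1772] [0.4179 0.157 ]
guard top [0.6396 0.2168 0.    ]
```

View pics/cloud.png

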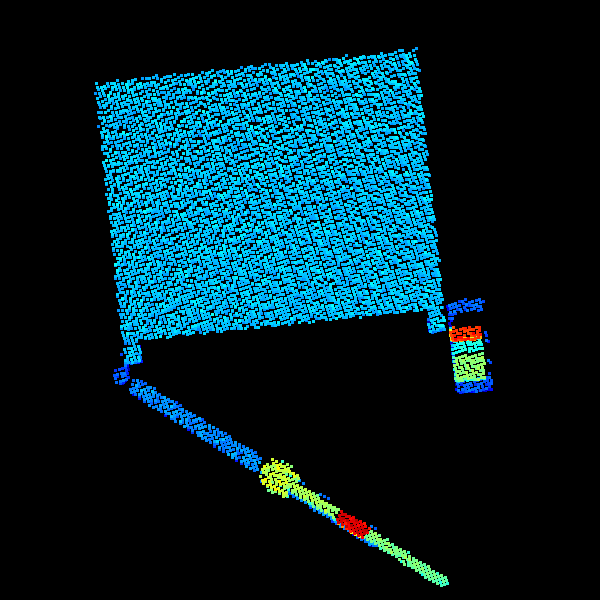

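The height map resolves everything. The hinge is at about (.5295,.334), guard yaw is about .112 and the gate is at about .67 rad. The catch looks about 6 mm nearer than its middle setting. Next I'll move to the tab.

```bash
cat > k.py <<'E'
from h import *
from scipy.spatial.transform import Rotation as Ro
H=np.array([.5295,.3342]); PSI=.112; SGN=-1
def frame(g,l):
    a=g-PSI; d=np.array([-np.sin(a),-np.cos(a),0]); Z=np.array([0,0,1.])
    return d,np.cos(l)*d+np.sin(l)*Z,-np.sin(l)*d+np.cos(l)*Z
def pose(g,l,a=.003,off=0):
    d,er,eu=frame(g,l)
    P=np.r_[H,.166]+.135*d
    z=-eu; x=SGN*er; y=np.cross(z,x)
    n=np.cross(d,[0,0,1.])  # horizontal normal
    return P+.06*er+(.026+a)*eu+off*n, Ro.from_matrix(np.c_[x,y,z]).as_rotvec()
E
python3 - <<'E'
import k
from k import *
print(arm.state()['time_s'])
for s in(-1,1):
    k.SGN=s
    for g,l,a in((.672,-.06,.13),(.672,-.06,.003),(.672,.2,.003),(.3,.2,.003),(0,.2,.003),(-.06,.2,.003)):
        q=arm.inverse_kinematics(*pose(g,l,a)); print(s,g,l,pose(g,l,a)[0].round(3),None if q is None else np.round(q,2))
E
```

```text
1.1
-1 0.672 -0.06 [0.421 0.161 0.318] [ 0.06 -0.26  1.82  0.05  1.56  0.62]
-1 0.672 -0.06 [0.425 0.168 0.191] [ 0.08 -0.17  1.99  0.05  1.29  0.62]
-1 0.672 0.2 [0.43  0.175 0.206] [ 0.22  0.02  1.79 -0.14  1.48  0.81]
-1 0.3 0.2 [0.494 0.149 0.206] [ 0.17  0.11  1.7  -0.19  1.41  0.4 ]
-1 0 0.2 [0.551 0.147 0.206] [ 0.16  0.19  1.6  -0.2   1.36  0.09]
-1 -0.06 0.2 [0.562 0.149 0.206] [ 0.16  0.21  1.58 -0.2   1.35  0.03]
1 0.672 -0.06 [0.421 0.161 0.318] [ 0.06 -0.26  1.82  0.05  1.56 -2.52]
1 0.672 -0.06 [0.425 0.168 0.191] [ 0.08 -0.17  1.99  0.05  1.29 -2.52]
1 0.672 0.2 [0.43  0.175 0.206] [ 0.22  0.02  1.79 -0.14  1.48 -2.34]
1 0.3 0.2 [0.494 0.149 0.206] [ 0.17  0.11  1.7  -0.19  1.41 -2.74]
1 0 0.2 [0.551 0.147 0.206] None
1 -0.06 0.2 [0.562 0.149 0.206] None
```

Run:
```python
from k import *
s=arm.state(); p=s['position'].copy(); p[2]=.33
arm.movel(p,max_speed=.25)
arm.goto(*pose(.672,-.06,.13)); print(arm.state()['time_s'])
arm.movel(*pose(.672,-.06,.05),max_speed=.2)
s=arm.state();print(s['time_s'],s['position'],s['ft_force'])
for n in('scene','top'):
    p=arm.read_camera(n); save(p,n+'2.png')
    a,b,c,d=(140,330,200,460) if n=='scene' else (200,340,240,440)
    cv2.imwrite(f'pics/{n}2c.png',cv2.cvtColor(cv2.resize(p['frame'][a:b,c:d],None,fx=3,fy=3,interpolation=cv2.INTER_CUBIC),cv2.COLOR_RGB2BGR))
```

```text
4.3583
4.9083 [0.42397895 0.16502122 0.23899684] [ 0.47467103 -0.15550372  0.83827895]
```

View pics/scene2c.png

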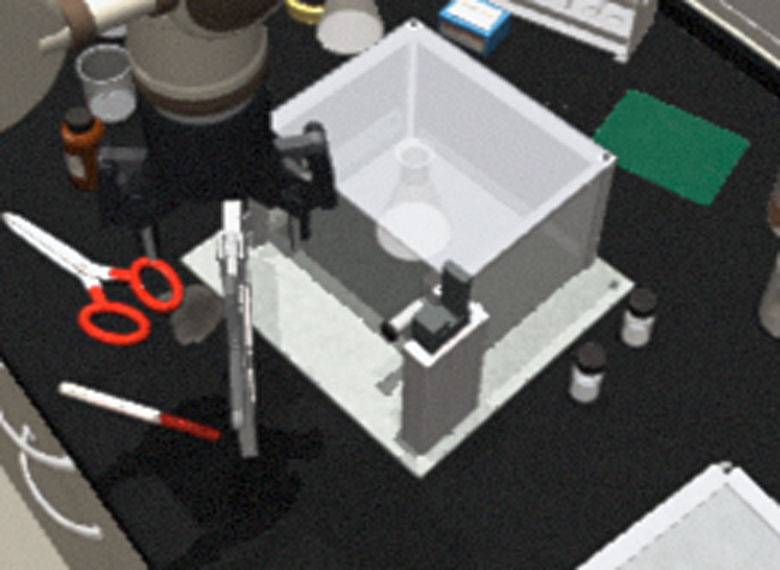

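View pics/top2c.png

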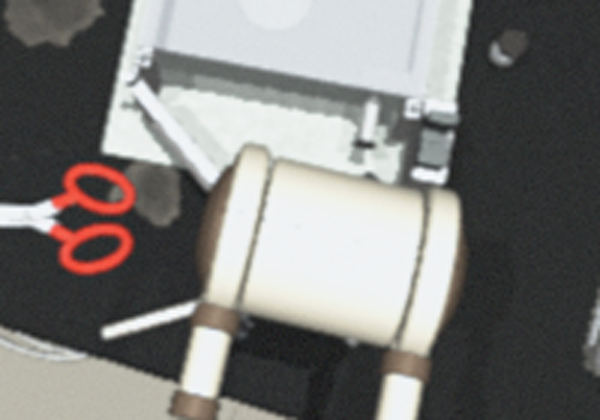

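Scene crop: the fingers, at (150,240) and (298,240), straddle the gate and tab line at (232,230). I'll descend and grasp.

Run:
```python
from k import *
arm.movel(*pose(.672,-.06,.003),max_speed=.1)
s=arm.state();print(s['time_s'],s['position'],s['ft_force'].round(2))
arm.grasp(30)
s=arm.state();print(s['time_s'],s['opening'],s['position'],s['ft_force'].round(2),s['torque'].round(2))
t=s['time_s']
for l in(-.02,.04):
    arm.movel(*pose(.672,l),max_speed=.05); s=arm.state();print(s['time_s'],s['position'].round(4),s['ft_force'].round(2),s['torque'].round(2),s['opening'])
```

```text
5.625 [0.42543228 0.16763314 0.19194114] [ 0.72 -0.03  0.98]
6.3083 0.008623392209579228 [0.42516484 0.1675555  0.19154517] [-0.2  -0.07  2.29] [-0.14  0.06 -0.04]
6.5583 [0.4254 0.1683 0.1935] [-1.82 -2.83 -0.44] [-0.4   0.14 -0.12] 0.008621124559838024
6.8083 [0.4265 0.1698 0.1972] [-1.23 -3.45  0.42] [-0.53  0.19 -0.  ] 0.008565842252207714
```

Run:
```python
from k import *
for l in(.1,.16,.21):
    arm.movel(*pose(.672,l),max_speed=.05); s=arm.state();print(s['time_s'],s['position'].round(4),s['ft_force'].round(2),s['torque'].round(2),s['opening'])
n='scene'
p=arm.read_camera(n); a,b,c,d=(140,330,200,460)
cv2.imwrite(f'pics/{n}3c.png',cv2.cvtColor(cv2.resize(p['frame'][a:b,c:d],None,fx=3,fy=3,interpolation=cv2.INTER_CUBIC),cv2.COLOR_RGB2BGR))
```

```text
7.0583 [0.4275 0.1715 0.2007] [-0.68 -2.5   2.05] [-0.55  0.21  0.06] 0.0083808602522903
7.3083 [0.4287 0.1733 0.2041] [-1.78 -3.18  0.62] [-0.55  0.28  0.01] 0.008832916068621554
7.5583 [0.4297 0.1751 0.2068] [-3.03 -2.62  2.04] [-0.43  0.3  -0.  ] 0.00854682706159117
```

View pics/scene3c.png

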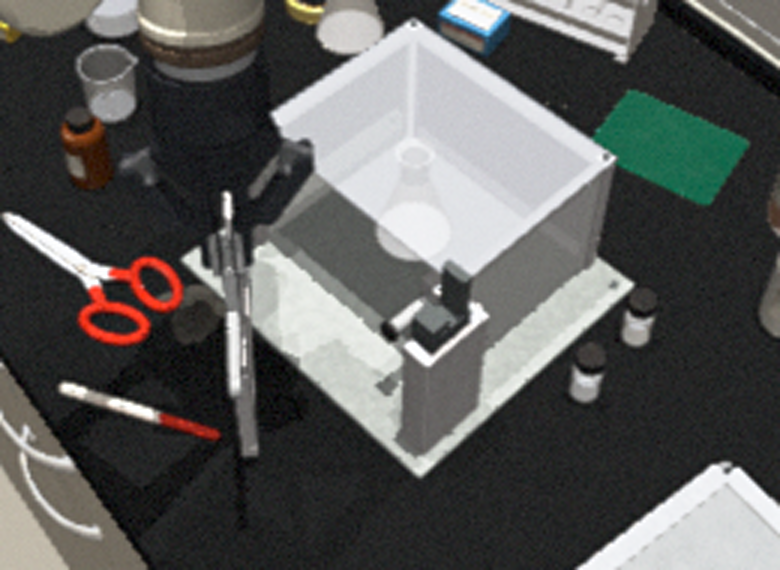

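The nose is up and well gripped (bar end at about (235,385) in the crop). Next I'll swing the gate in steps, watching forces along and square to the bar.

```bash
cat >> k.py <<'E'
def rep(g,l):
    s=arm.state(); d,_,_=frame(g,0); n=np.cross(d,[0,0,1.]); f=s['ft_force']
    e=s['position']-pose(g,l)[0]
    print(f"t{s['time_s']:.2f} g{g:.4f} l{l:.3f} n {f@n:.2f} rad {f@d:.2f} z {f[2]:.2f} err n {1e3*e@n:.2f} d {1e3*e@d:.2f} z {1e3*e[2]:.2f} mz {s['torque'][2]:.2f} op {1e3*s['opening']:.1f}")
    return f@n,f@d
E
python3 - <<'E'
from k import *
print(np.cross(frame(0,0)[0],[0,0,1.]))
for g in np.arange(.62,.12,-.05):
    arm.movel(*pose(g,.21),max_speed=.06)
    n,r=rep(g,.21)
    if abs(n)>10 or abs(r)>15: break
E
```

```text
[-0.99373455 -0.11176599  0.        ]
t7.92 g0.6200 l0.210 n -0.53 rad 3.79 z 0.97 err n -0.02 d 0.26 z -0.03 mz -0.00 op 8.6
t8.23 g0.5700 l0.210 n 0.29 rad 4.22 z 2.04 err n 0.12 d 0.16 z 0.05 mz 0.05 op 8.7
t8.54 g0.5200 l0.210 n 0.32 rad 3.58 z 1.44 err n 0.12 d 0.11 z 0.12 mz -0.01 op 8.6
t8.85 g0.4700 l0.210 n 0.74 rad 4.94 z 2.76 err n 0.14 d 0.11 z 0.13 mz 0.01 op 8.9
t9.16 g0.4200 l0.210 n -1.48 rad 5.15 z 3.48 err n 0.09 d 0.11 z 0.13 mz -0.01 op 8.6
t9.47 g0.3700 l0.210 n -0.21 rad 5.97 z 2.87 err n -0.02 d 0.11 z 0.20 mz -0.03 op 8.7
t9.78 g0.3200 l0.210 n -0.36 rad 4.31 z 2.95 err n -0.11 d 0.13 z 0.22 mz -0.04 op 8.6
t10.08 g0.2700 l0.210 n -0.70 rad 5.72 z 2.00 err n -0.19 d 0.12 z 0.26 mz -0.02 op 8.8
t10.39 g0.2200 l0.210 n -0.67 rad 4.69 z 1.10 err n -0.29 d 0.11 z 0.29 mz -0.00 op 8.6
t10.70 g0.1700 l0.210 n -0.51 rad 6.41 z 2.71 err n -0.36 d 0.11 z 0.31 mz 0.01 op 8.8
```

```bash
cat >> k.py <<'E'
def favg(g,k=4):
    d,_,_=frame(g,0); n=np.cross(d,[0,0,1.]); F=[]
    for _ in range(k): arm.wait(.02); F.append(arm.state()['ft_force'])
    f=np.mean(F,0); return f@n,f@d,f[2]
E
python3 - <<'E'
from k import *
for g in(.14,.11,.09,.08,.07,.065,.06): 
    arm.movel(*pose(g,.21),max_speed=.04); f=favg(g); print(round(arm.state()['time_s'],2),g,np.round(f,2))
    if f[0]>5: break
E
```

```text
11.06 0.14 [-0.46  5.07  2.15]
11.42 0.11 [-0.64  5.17  2.31]
11.73 0.09 [0.01 5.02 2.38]
12.05 0.08 [0.59 5.31 2.13]
12.37 0.07 [0.6  5.16 2.  ]
12.68 0.065 [1.1  5.34 2.19]
13.0 0.06 [1.66 5.89 2.85]
```

Run:
```python
from k import *
prev=1.5
g=.06
while g>-.066:
    g-=.0025
    arm.movel(*pose(g,.21),max_speed=.01); f=favg(g,3); print(round(arm.state()['time_s'],2),round(g,4),np.round(f,2))
    if f[0]>5.5 or f[0]-prev>2: break
    prev=f[0]
```

```text
13.3 0.0575 [1.19 5.54 1.81]
13.6 0.055 [1.93 5.71 2.61]
13.9 0.0525 [1.77 5.65 3.23]
14.2 0.05 [1.92 5.64 2.23]
14.5 0.0475 [1.74 5.4  2.59]
14.8 0.045 [1.71 5.82 2.51]
15.1 0.0425 [1.8  5.74 2.79]
15.4 0.04 [1.94 5.77 2.77]
15.7 0.0375 [2.2  5.6  2.55]
16.0 0.035 [2.08 5.59 2.93]
16.3 0.0325 [2.38 4.99 3.04]
16.6 0.03 [2.28 5.92 2.56]
16.9 0.0275 [2.11 6.09 3.  ]
17.2 0.025 [2.21 5.68 3.16]
17.5 0.0225 [2.44 5.64 3.31]
17.8 0.02 [2.54 6.08 3.04]
18.1 0.0175 [2.96 5.25 3.07]
18.4 0.015 [2.54 6.21 3.12]
18.7 0.0125 [4.33 6.09 3.88]
19.0 0.01 [5.65 6.34 3.91]
```

Contact at about g = 0.0125, which agrees with vision. I'll press slightly more, then lower.

Run:
```python
from k import *
for g in(.0075,.0055):
    arm.movel(*pose(g,.21),max_speed=.01); f=favg(g,4); print(round(arm.state()['time_s'],2),g,np.round(f,2))
    if f[0]>7: break
for l in(.18,.15,.13,.115,.10,.085,.07,.055,.045):
    arm.movel(*pose(g,l),max_speed=.02); f=favg(g,3); print(round(arm.state()['time_s'],2),l,np.round(f,2),arm.state()['position'].round(4))
    if f[0]>11 or f[2]>10 : print('stop');break
p=arm.read_camera('scene'); a,b,c,d=(140,330,200,460)
cv2.imwrite('pics/scene4c.png',cv2.cvtColor(cv2.resize(p['frame'][a:b,c:d],None,fx=3,fy=3,interpolation=cv2.INTER_CUBIC),cv2.COLOR_RGB2BGR))
```

```text
19.32 0.0075 [7.53 6.18 5.17]
19.62 0.18 [6.94 7.06 4.12] [0.5474 0.1455 0.205 ]
19.92 0.15 [7.16 6.9  4.22] [0.5475 0.1443 0.2033]
20.22 0.13 [7.47 7.25 4.18] [0.5476 0.1436 0.2022]
20.52 0.115 [7.85 6.81 3.51] [0.5476 0.1431 0.2014]
20.82 0.1 [7.33 6.65 3.46] [0.5477 0.1425 0.2005]
21.12 0.085 [7.65 7.7  3.7 ] [0.5477 0.142  0.1996]
21.42 0.07 [7.5  7.35 4.07] [0.5477 0.1415 0.1987]
21.72 0.055 [7.87 7.64 3.64] [0.5478 0.141  0.1978]
22.02 0.045 [7.25 8.01 4.43] [0.5478 0.1407 0.1972]
```

View pics/scene4c.png

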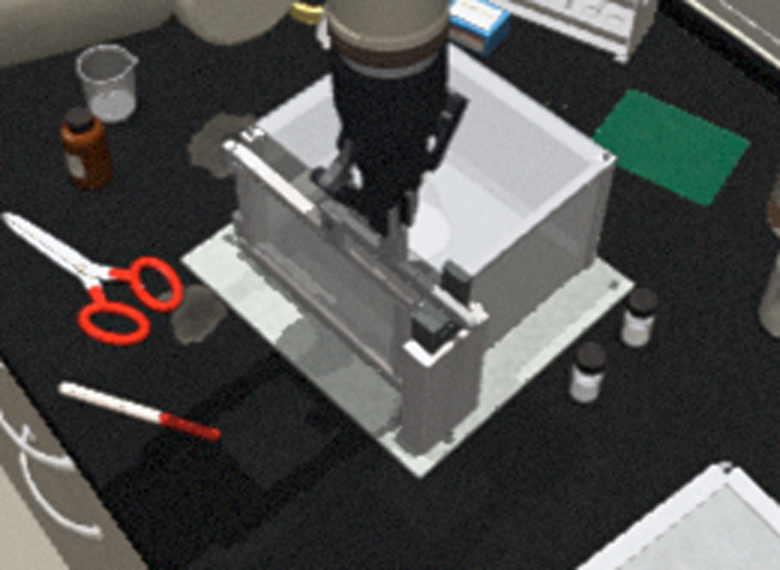

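The nose end (about (470,312) in the crop) lies behind the striker block at (432,330), against the upright back wall. I'll lower a little more, relieve the press and release.

Run:
```python
from k import *
g=.0075
for g,l in((.0075,.025),(.0105,.015),(.0135,.012)):
    arm.movel(*pose(g,l),max_speed=.02); f=favg(g,3); print(round(arm.state()['time_s'],2),g,l,np.round(f,2))
    if f[2]>9: print('z');break
arm.let_go(); arm.wait(.3)
s=arm.state(); print(s['time_s'],s['ft_force'].round(2),s['opening'])
arm.movel(*pose(g,l,.08),max_speed=.1)
s=arm.state(); p=s['position'].copy(); p[2]=.40; arm.movel(p,max_speed=.25)
q=s['joint_pos'].copy()
q=arm.state()['joint_pos'].copy(); q[0]-=1.3; arm.move_joints(q)
print(arm.state()['time_s'],arm.state()['ft_force'].round(2))
for n in('scene','top'):
    p=arm.read_camera(n); np.savez('/tmp/'+n+'5.npz',**{k:p[k] for k in('frame','z_map','intrinsics','R','t')})
    a,b,c,d=(140,330,200,460) if n=='scene' else (150,340,200,440)
    cv2.imwrite(f'pics/{n}5c.png',cv2.cvtColor(cv2.resize(p['frame'][a:b,c:d],None,fx=3,fy=3,interpolation=cv2.INTER_CUBIC),cv2.COLOR_RGB2BGR))
from cloud import cloud
X=cloud(p)[p['z_map']>0]
# guard-hinge coordinates
d,_,_=frame(0,0); n=np.cross(d,[0,0,1.]); Y=X-np.r_[H,0]; r=Y@d; w=Y@n; z=X[:,2]
for lo in range(140,275,8):
    m=(r>lo/1e3)&(r<(lo+8)/1e3)&(abs(w)<.03)&(z>.155)&(z<.23)
    o=np.argsort(w[m]); print(lo,[f"{1e3*a:.0f}:{1e3*b:.0f}" for a,b in zip(w[m][o],z[m][o])][::2])
```

```text
22.37 0.0075 0.025 [7.43 8.08 3.39]
22.67 0.0105 0.015 [6.22 7.31 3.16]
22.97 0.0135 0.012 [4.09 6.12 2.94]
23.9917 [-0.06 -0.32 -0.35] 0.08565212966746355
28.0 [ 0.46 -0.77 -0.18]
140 ['-29:155', '-4:179', '-3:181', '-1:175', '-1:179', '1:176', '3:179', '4:176', '6:177', '7:173', '8:174', '9:175', '11:179', '13:171', '13:166', '14:182']
148 ['-29:155', '1:176', '2:177', '4:174', '6:173', '7:174', '8:169']
156 ['-27:156', '2:175', '4:177', '5:177', '6:179', '7:173', '8:163', '8:164']
164 ['-29:155', '2:178', '4:173', '6:178', '7:177', '8:169', '8:164', '9:175']
172 ['-26:156', '2:174', '3:174', '5:172', '5:182', '7:172', '8:169', '9:162']
180 ['2:214', '3:175', '5:200', '6:175', '7:216', '7:170', '8:214', '9:171', '9:166', '10:188', '10:174', '11:199']
188 ['1:214', '2:213', '4:218', '5:217', '7:216', '8:217', '9:210', '9:167', '9:214', '10:187', '11:202', '11:193']
196 ['2:213', '4:217', '5:217', '6:217', '8:222', '9:217', '9:215', '11:210', '11:213', '11:216', '11:198', '11:205', '12:205']
204 ['3:173', '5:215', '6:178', '8:216', '9:212', '10:183', '10:170', '10:178']
212 ['-23:157
[... 629 characters left out ...]
:176', '7:177', '8:177', '9:175', '10:176', '11:170', '13:175', '14:170', '16:167', '17:168', '18:167', '19:172', '21:173', '22:171', '24:173', '25:173', '27:174', '29:174', '29:173', '29:156']
252 ['-8:205', '-6:205', '-4:206', '-3:204', '-1:201', '0:197', '0:202', '0:168', '1:186', '1:198', '1:204', '4:176', '6:179', '7:175', '9:180', '11:177', '12:178', '12:172', '13:173', '15:169', '16:173', '18:173', '20:171', '20:171', '23:174', '23:170', '25:174', '26:173', '28:173', '29:169', '30:172']
260 ['-7:202', '-1:208', '0:173', '5:175', '7:176', '8:176', '10:176', '11:175', '12:176', '14:171', '19:172', '29:171']
268 ['5:175', '6:174', '7:174', '8:175', '10:177', '11:176', '12:166', '12:173']
```

View pics/scene5c.png

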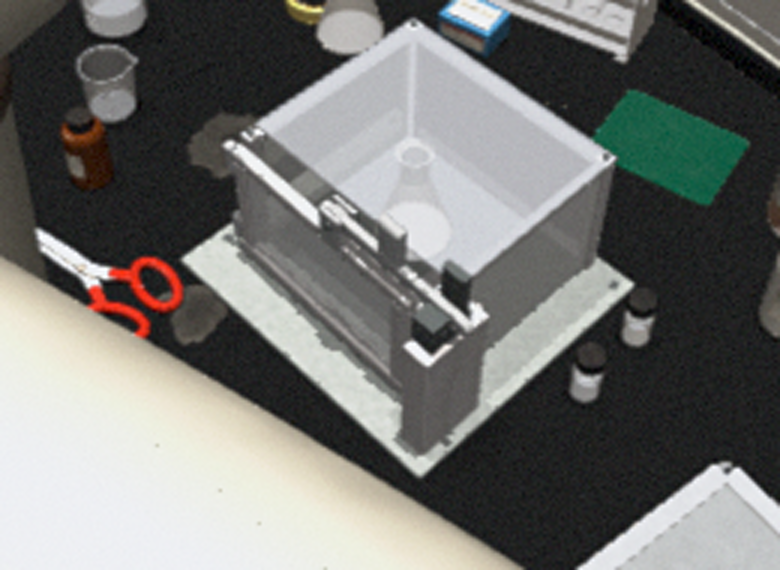

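View pics/top5c.png

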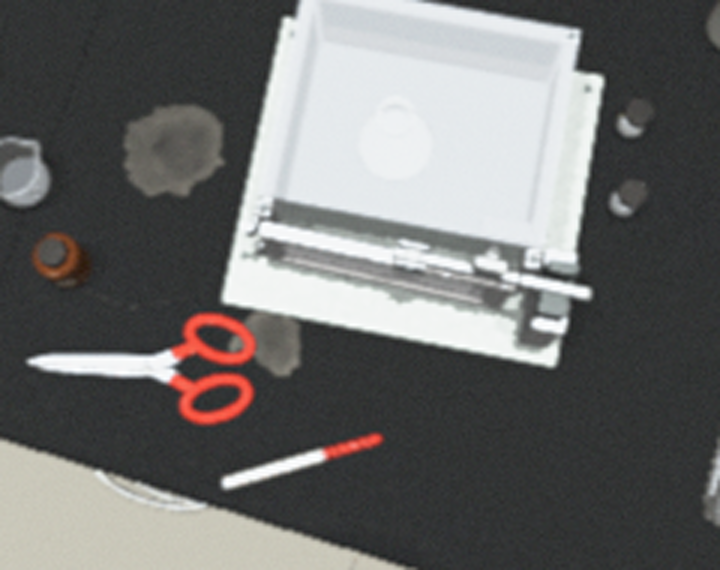

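Both views show the gate shut. The bar runs level at z ≈ 175 mm out to its nose, between the back wall (w ≤ 1 mm) and the striker (w ≥ 12 mm). The vials, amber bottle and flask are unmoved.

```bash
python3 -c "
from plant import arm
arm.hand_in()"
```

```text
the job is handed in; nothing more can be done
```

The gate is shut and latched, and I handed the job in at about 28 s of the 58 s allowed; the hand-in reports no verdict.

- **Closing:** I gripped the thumb tab, lifted the bar to about 0.21 rad and swung the gate slowly in. I felt the catch's back wall at a gate angle of about 0.0125 rad. The wrist force there was 7.5 N, with the buffer making up about 2.7 N of it. I lowered the bar behind the striker at that light press, eased off, let go and drew the arm clear.
- **Final checks:**
  - After release, the depth picture shows the bar level from pivot to nose, with its top at about 175 mm against 174 mm expected when seated.
  - The nose lies in the notch between the striker and the back wall.
  - By eye in the pictures, the flask, vials and brown bottle have not moved.
  - The wrist force was back near zero.
- **Disagreements:**
  - **Guard position:** taking the guard's middle as the centre of its base put it about 10 mm out along guard x, so I took the hinge from the depth map instead. The forces stayed low along the whole swing.
  - **Gripper opening:** it read 8.6 mm on the 10 mm tab. The grip held throughout, and I did not find out why.

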